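Switch on the balance, shut its draught shield and tare the pot

TASK

Get the laboratory balance ready for weighing into the specimen pot on its pan: switch it on by pressing down the raised near half of its rocker switch, then press the glass lid of the draught shield fully shut, and only then press the wide bar-shaped tare key fully down and let it come up again. Only press with the fingertips and grip nothing; leave the pot where it stands, do not press the two small round keys, and do not disturb the things round the balance.

Things in the scene. Friction and masses are not known exactly. Their poses are not given: they have to be found in the camera images.
- balance: white laboratory balance, fixed but placed and turned anew each time; 230 mm deep (its x), 190 mm wide (its y). Origin at the centre of its underside on the bench; x points to its back, y to its left seen from the robot, z up. The front 80 mm is the console: dark display in the middle, tare key on the left, rocker switch on the right, two small round keys before the display
- console_middle (a point): middle of the console's surface, 75 mm before the balance's origin and 49 mm above the bench; the surface slopes 0.21 rad, 40 mm high at its front edge and 57 mm at its back edge
- pan_middle (a point): middle of the top of the round steel pan (90 mm across) that carries the pot, 40 mm behind the balance's origin, 66 mm above the bench. The glass chamber round it begins 35 mm before the balance's origin and ends 116 mm behind it, is 168 mm wide and 142 mm high above the bench, and is open at the top while the lid is up
- power_switch (a joint): black rocker switch on the right of the console, a paddle 45 mm long (front to back) and 23 mm wide, bent to a shallow V: one half lies level with the console, the other stands up. 0 = off (near half up, as at the start), 0.26 rad = fully on (near half pressed level, far half up). It stays where it is left; about 3 N on the near half moves it
- switch_near_half (a point): the place to press on the rocker: on top of its raised near half, 16 mm from its pivot (which lies 62 mm right of the balance's middle line); about 54 mm above the bench at the start. It goes down 4 mm until the switch is on
- shield_lid (a joint): glass lid of the draught shield in an aluminium frame, 6 mm thick, 176 mm wide, reaching 157 mm forward from its hinge at the chamber's back top edge, plus a grey lip 60 mm wide and 7 mm deep. 0 = shut and level; starts 0.5 to 0.85 rad up. The stiff hinge holds any angle; pressing straight down with 2 to 5 N on its upper face 75 mm before the hinge shuts it
- lid_hinge (a point): middle of the lid's hinge axis, 116 mm behind the balance's origin and 146 mm above the bench; the axis runs along the balance's y
- lid_middle (a point): middle of the lid's upper face, 76 mm from the hinge axis; it moves with the lid and lies 148 mm above the bench when the lid is shut
- tare_key (a joint): grey bar-shaped tare key on the left of the console, 46 mm wide (left to right) and 22 mm front to back, with a thin pale line on it, standing 6 mm out of the console; how far it is pressed in, m: 0 = up, 0.004 = fully down. Spring return; fully down takes about 4 N
- tare_top (a point): centre of the top face of the tare key, about 51 mm above the bench when it is up; it goes straight into the sloping console
- print_key (a joint): left small round grey key on the console, 15 mm across, standing about 4 mm out; travel in m, 0 = up, 0.003 = down; not to be pressed
- unit_key (a joint): right small round grey key, the same; not to be pressed
- pot_centre (a point): centre of the white specimen pot with yellow cap, 51 mm across and 62 mm high, that stands loose on the pan inside the draught shield; this point is 31 mm above its foot. The shut lid clears it by 15 mm
- spare_pot: another specimen pot like it, 51 mm across, 62 mm high, standing on the bench to the left of the balance; origin at the centre of its foot
- rack: blue tube rack, 60 x 140 x 62 mm, on the bench at the left; origin at the centre of its underside
- dropper_bottle: small white dropper bottle, 23 mm across, 82 mm high, at the left; origin at the centre of its foot
- pen: black felt pen, 136 mm long and 12 mm thick, lying to the right of the balance in front of the big carton; origin under its middle

How it is judged:
By the outcome, as a careful person would: the job done as asked, in the order asked, and still so for the second after the job is handed in, with the robot touching nothing.
It also fails if it takes over 51 s, if anything falls off the work surface, if the arm or the gripper's body presses on something with over 40 N, if the wrist force passes 120 N, or if a joint passes its speed limit or range.

ROBOT

A 7-joint arm with a two-finger parallel gripper is mounted at the origin on a cart in front of the work surface, level with it; the furniture and walls round the work are solid. World frame = base frame: x ahead of the robot, y to its left, z up, the work surface at z = 0. Lengths are in mm, angles in rad, forces in N, time in s.
With the tool pointing down it reaches from about 425 to 825 mm from the base axis. Payload 3.6 kg.
Tool frame: the origin (TCP) lies at the very end of the fingers, on their centre line; the grasp point (between the pads) lies 19 mm behind it; y points along the fingers, z is the direction in which the jaws open and shut, and the axes are right-handed (so a half turn about y gives the same grasp; the last joint's range is limited). The gripper opens to 93 mm and grips with 3 to 60 N. Pads are 15 mm wide; open, the fingers measure 128 mm over their backs; the gripper's body (75 mm by 188 mm) begins 65 mm behind the grasp point.
Start: joints at [-1.258, 0.615, -0.013, 1.423, 0.008, 1.103, -0.04], TCP at [215.997, 613.031, 218.64] pointing down, gripper open.
Joint ranges: [-3.12, 3.12], [-0.3, 2.06], [-1.34, 1.32], [0.26, 2.42], [-1.36, 4.5], [0.01, 1.98], [-2.84, 2.84]. Speed limits (rad/s): [2.79, 2.79, 3.14, 3.14, 3.14, 3.14, 3.14].

INTERFACE

Orientations are given as a unit quaternion [w, x, y, z].
In Python, from rig import * gives the robot as it stands. The module is installed in compiled form; this text tells all that it offers.
- The arm moves only by the tool servo_tool, never from a script. Its argument "deltas" is one flat list of numbers, 7 for each row, row after row: the shift along the tool's x, y, z in units of 50 mm (1.0 is 50 mm), then the turn, a rotation vector about the tool's x, y, z in units of 10 degrees (1.0 is 10 degrees), then the finger opening in mm, from 0 to 93. In form: [dx, dy, dz, rx, ry, rz, claw, dx, dy, dz, rx, ry, rz, claw, ...]. A call has 1 to 8 rows; each row shifts and turns the commanded pose from where the row before left it, along the tool's axes as they then stand; what a row does not reach is not made up. A row lasts 1/8 s, in which the tool goes at most 62.5 mm and 10.7 degrees, less where a joint would pass 70% of its speed; a pose out of reach is approached as far as the arm can. A call is refused whole if a number of a shift passes 1 or a number of a turn 1, either way. A call with a gripper value outside its range is refused whole. The fingers move at their own pace and stop on an object; "newtons" is the grip in N (left out, the last holds). Time passes only in rows, so rows that do not move let the fingers close. It gives the time, the measured TCP pose, the force and the opening at its end, in the units of the state.
- read_state(): the state, without advancing time (a new reading comes with each control period).
- snapshot(name): name is "side" or "top"; returns the picture (420x560x3 uint8, red, green, blue); there is no depth.
- calibration(name): a dict with "fx", "fy", "cx", "cy" (pixels), "distortion" ([k1, k2, p1, p2, k3] as OpenCV has them; the pictures are not rectified), "extrinsics" (4x4, takes a point from camera to world coordinates). Camera axes: x right, y up, looking along -z (the intrinsics and any distortion apply to the point x, -y, -z); pixel columns grow to the right and rows downward; lengths in mm; the calibration is good to about 2 mm. A picture is of the moment at which its call begins. calibration takes no time and is no camera call.
- hand_in(): hands the job in, once; it reports no verdict.
The state is a dict: "clock": time; "joint_pos": joint angles; "qvel": joint speeds; "tau": joint torques, N m; "position": TCP position; "tool_rot": TCP orientation; "contact_force": force on the tool from outside, world axes, zero at the start; "wrist_torque": the same for the moment, N m; "opening": finger opening in mm.
Only numpy, scipy, OpenCV 4.12 (cv2) and the standard library are available. Lean on these libraries where they do the work, as an engineer would, in place of code of your own. Each camera call takes 0.05 s, during which the arm holds its last target.

## Working session

There is one attempt and no reset: what is moved stays moved. The work goes in short steps, Python scripts to look and compute and a tool call to move; the robot and the scene stay as the last step left them, time stands still between calls to the robot, and variables do not carry over. Pictures are saved under pics/ and viewed, and the job is handed in when it is done.

Besides the shell and the picture viewer there is one more tool, called after "Emit:" as a command line: name --argument value ..., lists and objects as JSON in quotes. servo_tool: Moves the arm, as the interface text tells. Its arguments: {"type":"object","properties":{"deltas":{"type":"array"},"newtons":{"type":"number"}},"required":["deltas"]}

```bash
mkdir -p pics; python3 - <<'E'
from rig import *
import cv2
for n in("side","top"):
    im=snapshot(n); cv2.imwrite(f"pics/{n}0.png",im[:,:,::-1]); c=calibration(n); print(n,c)
print(read_state())
E
```

```text
side {'fx': 512.876667355673, 'fy': 512.876667355673, 'cx': 278.9024498948736, 'cy': 198.77389860827407, 'distortion': array([-0.06727616,  0.        ,  0.        ,  0.        ,  0.        ]), 'extrinsics': array([[ 7.07204296e-01,  4.92117151e-01, -5.07624659e-01,
        -1.13934291e+02],
       [-7.06652138e-01,  4.69186692e-01, -5.29628741e-01,
        -4.42777912e+02],
       [-2.24686523e-02,  7.33269772e-01,  6.79566481e-01,
         9.94703454e+02],
       [ 0.00000000e+00,  0.00000000e+00,  0.00000000e+00,
         1.00000000e+00]])}
top {'fx': 416.99881656899845, 'fy': 416.99881656899845, 'cx': 275.38759220904006, 'cy': 208.95602735271777, 'distortion': array([-0.10448216,  0.        ,  0.        ,  0.        ,  0.        ]), 'extrinsics': array([[-2.83754278e-01,  9.30956606e-01, -2.29789702e-01,
         3.42464166e+02],
       [-9.58889154e-01, -2.74512800e-01,  7.19327038e-02,
         3.17163971e+02],
       [ 3.88601125e-03,  2.40754066e-01,  9.70578373e-01,
         1.09000286e+03],
       [ 0.00000000e+00,  0.00000000e+00,  0.00000000e+00,
         1.00000000e+00]])}
{'clock': 0.1, 'joint_pos': array([-1.25853926,  0.61577828, -0.01267165,  1.42471522,  0.00811117,
        1.10338264, -0.04038559]), 'qvel': array([ 1.26618148e-03, -2.09363401e-03,  1.49065060e-05, -3.87854706e-03,
        1.54561205e-03, -9.58433428e-04,  6.97001006e-04]), 'tau': array([ 1.25069782e-03, -4.60043836e+01,  2.09875465e-01, -1.66245443e+01,
       -6.12484594e-02,  1.69482781e-02,  9.24173514e-05]), 'position': array([215.73608362, 612.41502822, 217.63331516]), 'tool_rot': array([-0.6962165 ,  0.69777387, -0.11928315,  0.11901993]), 'contact_force': array([ 0.37334672,  0.18165941, -0.26479693]), 'wrist_torque': array([-0.00731534, -0.00852791,  0.01832884]), 'opening': 93.11343991552711}
```

View pics/side0.png

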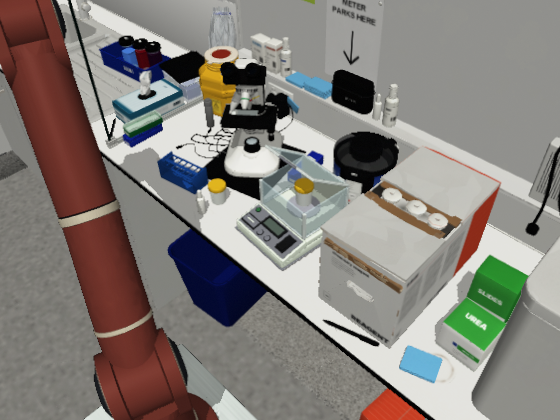

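View pics/top0.png

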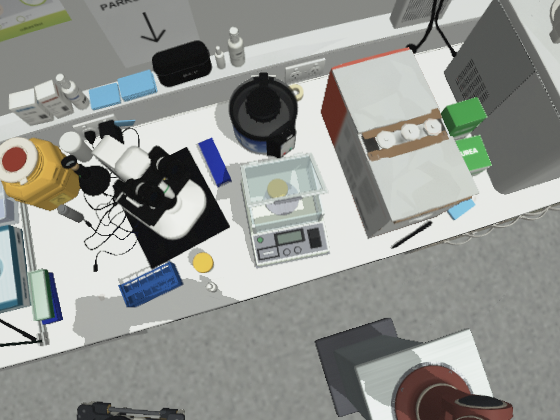

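The side view shows the balance at about (285,215). The top view shows it at about (285,210), with its lid raised toward the back. Next I'll enlarge both.

```bash
python3 - <<'E'
import cv2
a=cv2.imread("pics/side0.png")[140:270,225:360]; cv2.imwrite("pics/side0c.png",cv2.resize(a,None,fx=5.8,fy=4.5*1,interpolation=2) if 0 else cv2.resize(a,None,fx=4.5,fy=4.5,interpolation=2))
a=cv2.imread("pics/top0.png")[145:275,230:345]; cv2.imwrite("pics/top0c.png",cv2.resize(a,None,fx=4.5,fy=4.5,interpolation=2))
E
```

```text
(no output)
```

View pics/side0c.png

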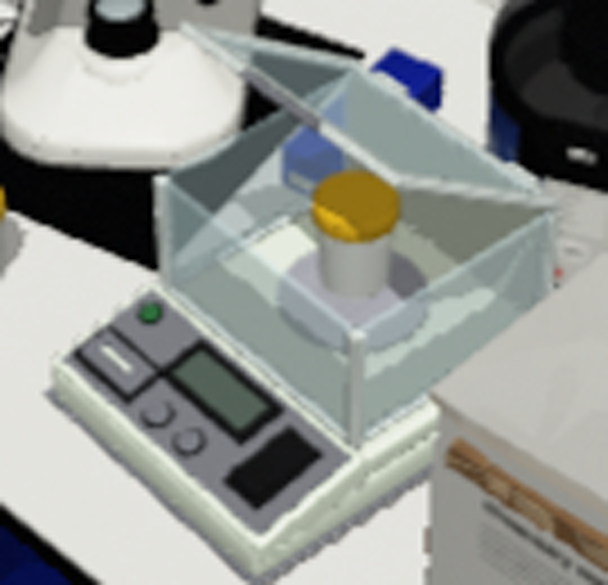

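View pics/top0c.png

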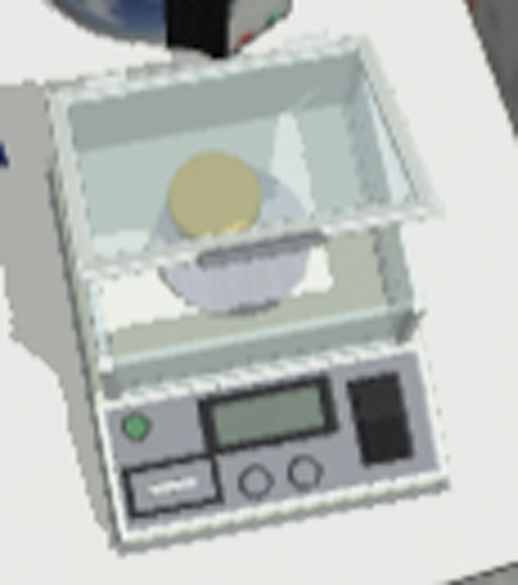

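```bash
cat > h.py <<'E'
import numpy as np, cv2
from rig import *
def proj(n,P):
    c=calibration(n);E=np.linalg.inv(c["extrinsics"])
    p=np.atleast_2d(P)@E[:3,:3].T+E[:3,3]; p=p*[1,-1,-1]
    K=np.array([[c["fx"],0,c["cx"]],[0,c["fy"],c["cy"]],[0,0,1]])
    return cv2.projectPoints(p.reshape(-1,1,3),np.zeros(3),np.zeros(3),K,np.array(c["distortion"]))[0].reshape(-1,2)
def B2W(p,P):
    c,s=np.cos(p[2]),np.sin(p[2]); P=np.atleast_2d(P).astype(float)
    return np.c_[p[0]+c*P[:,0]-s*P[:,1],p[1]+s*P[:,0]+c*P[:,1],P[:,2]]
def lid(a,d,y,h=5): # d forward from hinge; h above
    return [116-d*np.cos(a)+ -0*h+h*np.sin(a)*1.0, y,146+d*np.sin(a)+h*np.cos(a)]
E
cat > fit.py <<'E'
from h import *
from scipy.optimize import least_squares
S=lambda u,v:(225+(u+.5)/4.5-.5,140+(v+.5)/4.5-.5); T=lambda u,v:(230+(u+.5)/4.5-.5,145+(v+.5)/4.5-.5)
fix=[("side",[-35,84,142],S(160,180)),("side",[-35,-84,142],S(357,335)),("side",[-35,-84,57],S(357,442)),
("side",[-115,-95,40],S(260,548)),("side",[-115,95,40],S(55,368)),("side",[40,0,66],S(352,298)),
("top",[-35,84,142],T(106,368)),("top",[-35,-84,142],T(412,315)),
("top",[-115,-95,40],T(447,482)),("top",[-115,95,40],T(118,540)),("top",[-35,95,57],T(100,405)),("top",[-35,-95,57],T(418,350)),("side",[-75,-62,51],S(274,468)),("top",[-75,-62,51],T(381,418))]
ld=[("side",157,88,S(185,26)),("side",157,-88,S(395,180)),("top",157,88,T(83,270)),("top",157,-88,T(440,212)),("side",0,-88,S(552,203)),("top",0,88,T(52,88)),("top",0,-88,T(365,38))]
def res(p,full=False):
    r=[]
    for n,P,uv in fix: r.append(proj(n,B2W(p,P))[0]-uv)
    for n,d,y,uv in ld: r.append(proj(n,B2W(p,lid(p[3],d,y,1)))[0]-uv)
    r=np.array(r); off=np.array([p[4:6] if n=="side" else p[6:8] for n,*_ in fix+ld]); r=r-off
    if full: return r
    return np.r_[r.ravel(),p[4:8]/1.5]
s=least_squares(res,[600,300,0.1,.6,0,0,0,0],loss="soft_l1")
print(s.x.round(3)); print(res(s.x,True).round(1).tolist())
np.save("pose.npy",s.x)
E
python3 fit.py
```

```text
Traceback (most recent call last):
  File "fit.py", line 16, in <module>
    s=least_squares(res,[600,300,0.1,.6,0,0,0,0],loss="soft_l1")
  File "fit.py", line 12, in res
    for n,d,y,uv in ld: r.append(proj(n,B2W(p,lid(p[3],d,y,1)))[0]-uv)
                                 ~~~~^^^^^^^^^^^^^^^^^^^^^^^^^^
  File "h.py", line 4, in proj
    c=calibration(n);E=np.linalg.inv(c["extrinsics"])
ValueError: time passes only in moves, steps and waits
```

```bash
sed -i 's/^def proj/C={n:calibration(n) for n in ("side","top")}\ndef proj/; s/c=calibration(n);E/c=C[n];E/; s/h=5/h=2/' h.py; python3 fit.py
```

```text
[ 5.70205e+02  2.22367e+02 -9.80000e-02  6.23000e-01  6.30000e-02
 -6.51000e-01 -1.56000e-01 -5.90000e-01]
[[0.2, -0.2], [-0.1, 0.3], [-0.5, 0.9], [-0.8, 0.5], [-1.2, -1.7], [0.9, -0.9], [-0.6, -0.1], [2.1, -1.5], [0.6, -0.0], [0.1, 1.3], [-1.9, -0.7], [1.1, -2.3], [-0.1, -0.4], [-0.3, 0.6], [-0.5, -0.8], [1.0, 0.3], [-1.6, 1.8], [0.4, -0.3], [3.2, 1.3], [-1.4, 1.1], [0.8, -0.6]]
```

```bash
cat > ov.py <<'E'
from h import *
import sys
def overlay(src,out,p,a,box,n):
    im=cv2.imread(src); x0,y0,x1,y1=box; k=4.5
    im=cv2.resize(im[y0:y1,x0:x1],None,fx=k,fy=k,interpolation=2)
    off=p[4:6] if n=="side" else p[6:8]
    def L(P,col,cl=True):
        q=(proj(n,B2W(p,P))-off-[x0,y0]+.5)*k-.5
        cv2.polylines(im,[np.round(q).astype(int)],cl,col,1,cv2.LINE_AA)
    zc=lambda x:40+(x+115)*np.tan(.21)
    L([[-115,95,40],[-115,-95,40],[-35,-95,57],[-35,95,57]],(0,0,255))
    L([[-35,84,142],[-35,-84,142],[116,-84,142],[116,84,142]],(255,0,0))
    L([lid(a,0,88),lid(a,157,88),lid(a,157,-88),lid(a,0,-88)],(0,200,0))
    L([[-75+d,y,zc(-75+d)+1] for d,y in((-22,-50.5),(22,-50.5),(22,-73.5),(-22,-73.5))],(0,255,255))
    t=np.linspace(0,6.28,30); L([[40+45*np.cos(u),45*np.sin(u),66] for u in t],(255,0,255))
    cv2.imwrite(out,im)
if __name__=="__main__":
    p=np.load("pose.npy")
    overlay("pics/side0.png","pics/so.png",p,p[3],(225,140,360,270),"side")
    overlay("pics/top0.png","pics/to.png",p,p[3],(230,145,345,275),"top")
E
python3 ov.py
```

```text
(no output)
```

View pics/so.png

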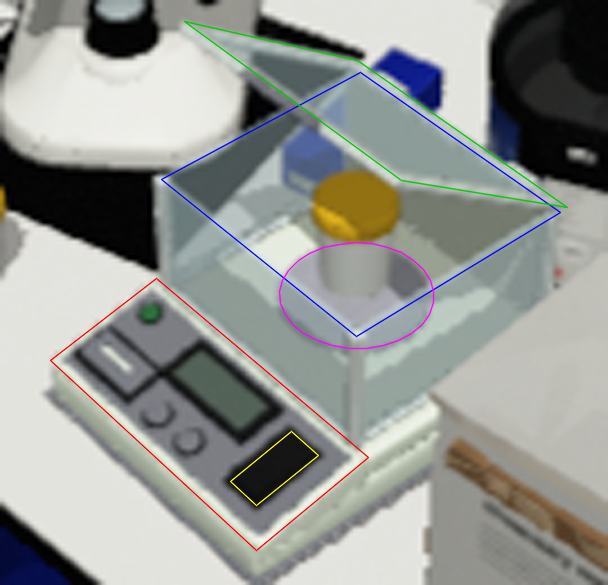

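View pics/to.png

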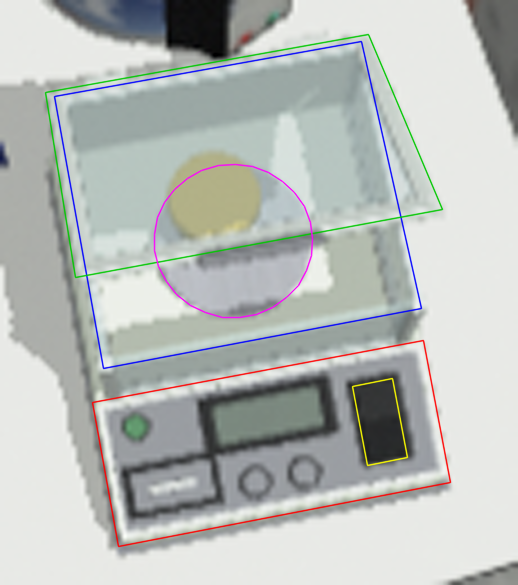

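The overlay fits to about 2 mm: balance at (570,222), yaw −0.098, lid at about 0.62 rad. Next I'll check the carton's clearance, the tare key and the small keys.

```bash
cat >> h.py <<'E'
def ray(n,uv,z,off=(0,0)):
    c=C[n];K=np.array([[c["fx"],0,c["cx"]],[0,c["fy"],c["cy"]],[0,0,1]])
    x,y=cv2.undistortPoints(np.array([[np.array(uv,float)+off]]),K,np.array(c["distortion"]))[0,0]
    E=c["extrinsics"]; d=E[:3,:3]@[x,-y,-1]; o=E[:3,3]; return o+d*(z-o[2])/d[2]
def W2B(p,P):
    c,s=np.cos(p[2]),np.sin(p[2]); dx,dy=P[0]-p[0],P[1]-p[1]
    return np.array([c*dx+s*dy,-s*dx+c*dy,P[2]])
E
python3 - <<'E'
from h import *
p=np.load("pose.npy"); so,to=p[4:6],p[6:8]
S=lambda u,v:(225+(u+.5)/4.5-.5,140+(v+.5)/4.5-.5); T=lambda u,v:(230+(u+.5)/4.5-.5,145+(v+.5)/4.5-.5)
for nm,s,t,z in(("tare",(117,358),(172,487),51),("print",(157,414),(256,482),49),("unit",(189,441),(305,472),49),("rockC",(274,468),(381,418),51)):
    print(nm,W2B(p,ray("side",S(*s),z,so)).round(1),W2B(p,ray("top",T(*t),z,to)).round(1))
E
python3 - <<'E'
import cv2
a=cv2.imread("pics/side0.png")[150:350,300:500]; cv2.imwrite("pics/sc.png",cv2.resize(a,None,fx=3,fy=3,interpolation=2))
a=cv2.imread("pics/top0.png")[40:250,280:480]; cv2.imwrite("pics/tc.png",cv2.resize(a,None,fx=2.8,fy=2.8,interpolation=2))
E
```

```text
tare [-89.9  61.6  51. ] [-89.7  59.5  51. ]
print [-98.6  12.7  49. ] [-95.5  12.9  49. ]
unit [-97.8 -15.4  49. ] [-95.1 -15.1  49. ]
rockC [-75.8 -63.3  51. ] [-73.5 -63.   51. ]
```

View pics/sc.png

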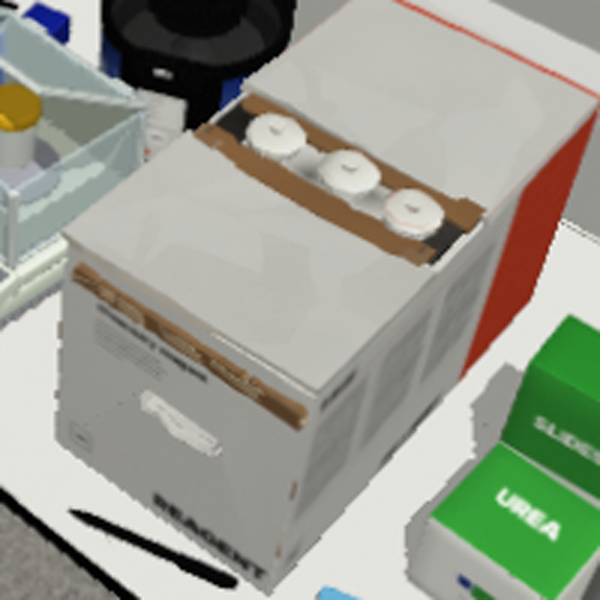

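View pics/tc.png

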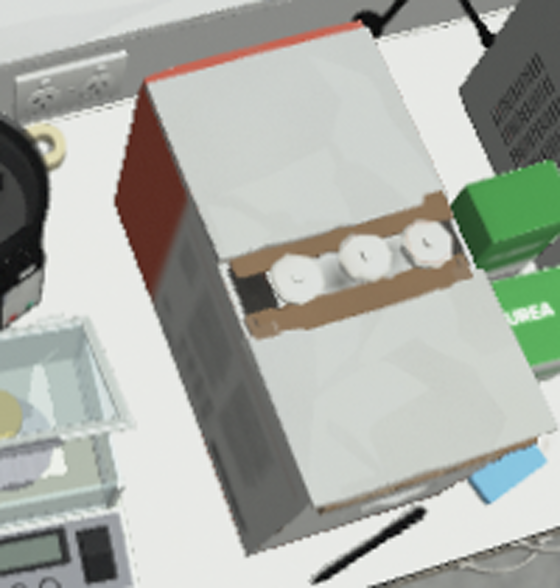

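```bash
python3 - <<'E'
from h import *
p=np.load("pose.npy"); so,to=p[4:6],p[6:8]
print(ray("side",(319.5,297),0,so),ray("top",(368.6,237.5),0,to))
print("backleft bottom",ray("top",(280+118/2.8,40+200/2.8),0,to))
for z in(150,180,200,220,240): print(z,ray("side",(322.7,230),z,so).round(),ray("top",(393.6,222),z,to).round(), "inB",W2B(p,ray("top",(393.6,222),z,to)).round(), W2B(p,ray("top",(280+148/2.8,40+80/2.8),z,to)).round())
# tool axes
from scipy.spatial.transform import Rotation as R
s=read_state(); q=s["tool_rot"]; print(R.from_quat(q,scalar_first=True).as_matrix().round(3))
for nm,P in(("switch",[-91,-62,54]),("lidm",[41,0,190]),("lidshut",[41,0,148]),("tare",[-90,60.5,51])): print(nm,B2W(p,P).round(1))
E
```

```text
[4.55273043e+02 2.22272871e+01 1.13686838e-13] [456.70606476  20.16606664   0.        ]
backleft bottom [842.03790286  24.78334773   0.        ]
150 [514.  71. 150.] [459.  -8. 150.] inB [ -89. -240.  150.] [ 332. -191.  150.]
180 [491.  53. 180.] [455.   3. 180.] inB [ -93. -230.  180.] [ 314. -183.  180.]
200 [476.  41. 200.] [452.  10. 200.] inB [ -96. -223.  200.] [ 302. -177.  200.]
220 [462.  28. 220.] [450.  17. 220.] inB [-100. -217.  220.] [ 290. -172.  220.]
240 [447.  16. 240.] [448.  23. 240.] inB [-103. -210.  240.] [ 278. -166.  240.]
[[ 0.943 -0.001  0.332]
 [-0.332 -0.002  0.943]
 [ 0.    -1.    -0.002]]
switch [[473.6 169.6  54. ]]
lidm [[611.  218.4 190. ]]
lidshut [[611.  218.4 148. ]]
tare [[486.6 291.4  51. ]]
```

Emit:
servo_tool --deltas '[0.78, 0.0, -0.66, 0, 0, 0, 0, 0.78, 0.0, -0.66, 0, 0, 0, 0, 0.78, 0.0, -0.66, 0, 0, 0, 0, 0.78, 0.0, -0.66, 0, 0, 0, 0, 0.78, 0.0, -0.66, 0, 0, 0, 0, 0.78, 0.0, -0.66, 0, 0, 0, 0, 0.78, 0.0, -0.66, 0, 0, 0, 0, 0.78, 0.0, -0.66, 0, 0, 0, 0]' --newtons 20

```text
clock: 1.1
position: [423.0, 258.7, 218.4]
tool_rot: [-0.697, 0.697, -0.119, 0.119]
contact_force: [1.0, 0.6, -0.4]
opening: 17.5
```

```bash
cat > plan.py <<'E'
from h import *
import sys
from scipy.spatial.transform import Rotation as R
# args: bx by z tilt -> deltas of pose
def plan(bx,by,z,tilt):
    p=np.load("pose.npy"); s=read_state(); Rm=R.from_quat(s["tool_rot"],scalar_first=True)
    tgt=B2W(p,[bx,by,z])[0]; c,sn=np.cos(p[2]),np.sin(p[2])
    X=np.array([c,sn,0]); Y=np.array([0,0,-1.]); Z=np.cross(X,Y)
    Rt=R.from_matrix(np.c_[X,Y,Z])*R.from_rotvec([0,0,-tilt])
    d=tgt-s["position"]
    print("t",s["clock"],"pos",s["position"].round(1),"inB",W2B(p,s["position"]).round(1),"F",s["contact_force"].round(2),"open",round(s["opening"],1))
    print("target",tgt.round(1),"tool delta mm now",Rm.inv().apply(d).round(1),"in target axes",Rt.inv().apply(d).round(1),"rotvec units",(np.degrees((Rm.inv()*Rt).as_rotvec())/10).round(3))
    print("world-up in tool",Rm.inv().apply([0,0,1]).round(3), "maxqv",abs(s["qvel"]).max().round(2), "q",s["joint_pos"].round(2))
plan(*map(float,sys.argv[1:5]))
E
python3 plan.py -88 -62 90 0.21
```

```text
t 1.1 pos [423.  258.7 218.4] inB [-150.    21.8  218.4] F [ 1.    0.59 -0.39] open 17.5
target [476.6 169.3  90. ] tool delta mm now [ 80.3 128.4 -66.5] in target axes [ 33.9 138.6 -83.8] rotvec units [ 0.147 -1.374 -1.199]
world-up in tool [-0. -1. -0.] maxqv 0.85 q [-0.61  0.38  0.03  1.86 -0.01  0.9   0.65]
```

Emit:
servo_tool --deltas '[0.53, 0.2, -0.44, 0, 0, 0, 0, 0.53, 0.2, -0.44, 0, 0, 0, 0, 0.53, 0.2, -0.44, 0, 0, 0, 0, 0, 0, 0, 0.07, -0.69, -0.6, 0, 0, 0, 0, 0.07, -0.69, -0.6, 0, 0, 0, 0, 0, 0, 0, 0]'

```text
clock: 1.85
position: [473.3, 171.7, 188.1]
tool_rot: [-0.698, 0.707, 0.039, 0.107]
contact_force: [-0.1, -0.8, -0.5]
opening: 0.4
```

```bash
python3 plan.py -88 -62 75 0.21
```

```text
t 1.85 pos [473.3 171.7 188.1] inB [-91.5 -59.9 188.1] F [-0.07 -0.81 -0.45] open 0.4
target [476.6 169.3  75. ] tool delta mm now [-19.8 111.4  -1.8] in target axes [-20.1 111.3  -2.1] rotvec units [ 0.01   0.012 -0.017]
world-up in tool [ 0.206 -0.979 -0.002] maxqv 0.08 q [-0.51  0.35  0.06  2.04  0.16  0.58  0.9 ]
```

Emit:
servo_tool --deltas '[-0.13, 0.74, -0.01, 0, 0, 0, 0, -0.13, 0.74, -0.01, 0, 0, 0, 0, -0.13, 0.74, -0.02, 0, 0, 0, 0, 0, 0, 0, 0, 0, 0, 0, 0, 0, 0, 0, 0, 0, 0]'

```text
clock: 2.48
position: [480.8, 169.4, 76.9]
tool_rot: [-0.699, 0.706, 0.04, 0.109]
contact_force: [0.6, 1.0, 0.5]
opening: 0.4
```

```bash
python3 plan.py -88 -62 55 0.21; python3 - <<'E'
from rig import *
import cv2
for n,b in(("side",(225,140,360,270)),("top",(230,145,345,275))):
    im=snapshot(n)[:,:,::-1][b[1]:b[3],b[0]:b[2]]; cv2.imwrite(f"pics/{n}1.png",cv2.resize(im,None,fx=4.5,fy=4.5,interpolation=2))
E
```

```text
t 2.475 pos [480.8 169.4  76.9] inB [-83.8 -61.4  76.9] F [0.64 0.99 0.51] open 0.4
target [476.6 169.3  55. ] tool delta mm now [-8.7 20.6 -0.6] in target axes [-8.6 20.6 -0.6] rotvec units [ 0.002 -0.002  0.009]
world-up in tool [ 0.21  -0.978 -0.   ] maxqv 0.03 q [-0.52  0.55  0.11  2.14  0.2   0.27  0.85]
```

View pics/side1.png

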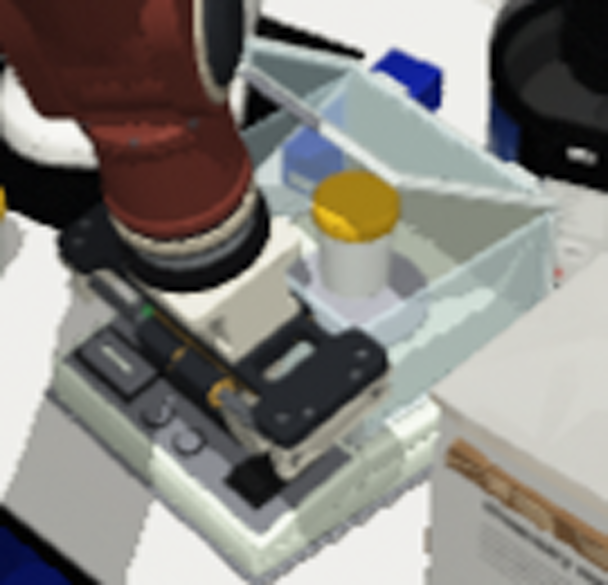

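View pics/top1.png

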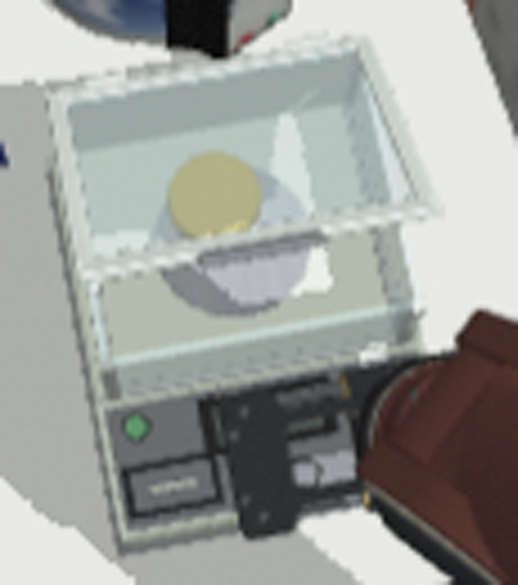

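Emit:
servo_tool --deltas '[-0.17, 0.2, -0.01, 0, 0, 0, 0, 0, 0.12, 0, 0, 0, 0, 0, 0, 0, 0, 0, 0, 0, 0]'

```text
clock: 2.95
position: [475.1, 169.3, 59.1]
tool_rot: [-0.699, 0.706, 0.04, 0.109]
contact_force: [-0.3, -0.0, -0.1]
opening: 0.3
```

```bash
python3 plan.py -88 -62 50 0.21
```

```text
t 2.95 pos [475.1 169.3  59.1] inB [-89.5 -62.1  59.1] F [-0.3  -0.03 -0.05] open 0.3
target [476.6 169.3  50. ] tool delta mm now [-0.5  9.2  0.1] in target axes [-0.5  9.2  0.1] rotvec units [0.002 0.004 0.008]
world-up in tool [ 0.21  -0.978 -0.   ] maxqv 0.0 q [-0.54  0.59  0.12  2.17  0.2   0.21  0.83]
```

Now press in small steps.

Emit:
servo_tool --deltas '[0, 0.06, 0, 0, 0, 0, 0, 0, 0.04, 0, 0, 0, 0, 0, 0, 0, 0, 0, 0, 0, 0]'

```text
clock: 3.32
position: [475.5, 169.3, 53.7]
tool_rot: [-0.699, 0.706, 0.04, 0.108]
contact_force: [-0.6, 0.8, 0.4]
opening: 0.5
```

Emit:
servo_tool --deltas '[0, 0.04, 0, 0, 0, 0, 0, 0, 0, 0, 0, 0, 0, 0]'

```text
clock: 3.58
position: [475.7, 169.1, 51.6]
tool_rot: [-0.698, 0.706, 0.04, 0.108]
contact_force: [-0.9, 0.4, 1.3]
opening: 0.3
```

Emit:
servo_tool --deltas '[0, 0.04, 0, 0, 0, 0, 0, 0, 0, 0, 0, 0, 0, 0]'

```text
clock: 3.82
position: [475.9, 169.0, 51.1]
tool_rot: [-0.699, 0.706, 0.04, 0.108]
contact_force: [-5.8, 0.4, 16.3]
opening: 0.3
```

Emit:
servo_tool --deltas '[0, 0.02, 0, 0, 0, 0, 0, 0, 0, 0, 0, 0, 0, 0]'

```text
clock: 4.08
position: [475.9, 169.1, 51.0]
tool_rot: [-0.699, 0.706, 0.04, 0.108]
contact_force: [-9.4, 0.7, 25.4]
opening: 0.8
```

Emit:
servo_tool --deltas '[0, -0.5, 0, 0, 0, 0, 0, 0, -1, 0, 0, 0, 0, 0, 0, -1, 0, 0, 0, 0, 0, -0.8, -0.8, 0, 0, 0, 0, 0, -0.8, -0.5, 0, 0, 0, 0, 0]'

```text
clock: 4.7
position: [359.1, 180.6, 219.6]
tool_rot: [-0.699, 0.705, 0.04, 0.11]
contact_force: [-0.6, 1.3, 0.0]
opening: 0.4
```

```bash
cat > look.py <<'E'
from rig import *
import cv2,sys
k=sys.argv[1]
for n,b in(("side",(225,140,360,270)),("top",(230,145,345,275))):
    im=snapshot(n)[:,:,::-1]; cv2.imwrite(f"pics/{n}{k}f.png",im); im=im[b[1]:b[3],b[0]:b[2]]; cv2.imwrite(f"pics/{n}{k}.png",cv2.resize(im,None,fx=4.5,fy=4.5,interpolation=2))
E
python3 look.py 2; python3 plan.py 41 0 260 0
```

```text
t 4.8 pos [356.2 180.7 219. ] inB [-208.9  -62.4  219. ] F [ 0.56  0.64 -0.12] open 0.4
target [611.  218.4 260. ] tool delta mm now [253.3  12.2  61.2] in target axes [249.9 -41.   62.4] rotvec units [-0.004  0.026  1.206]
world-up in tool [ 0.209 -0.978  0.   ] maxqv 0.07 q [-0.71  0.16  0.09  2.22  0.22  0.62  0.68]
```

View pics/side2.png

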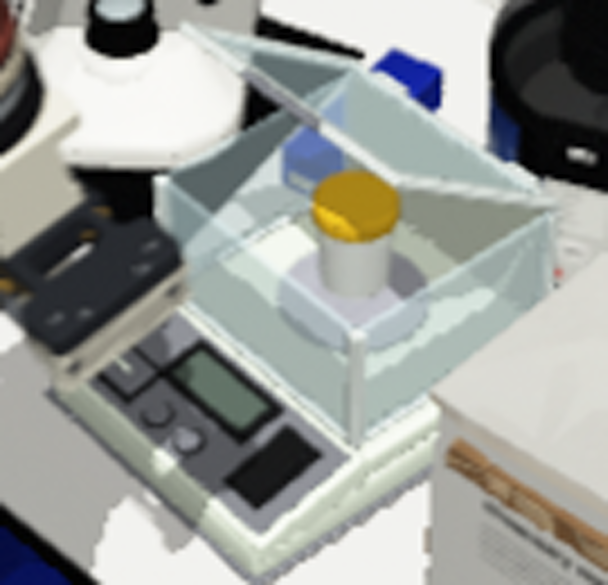

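View pics/top2.png

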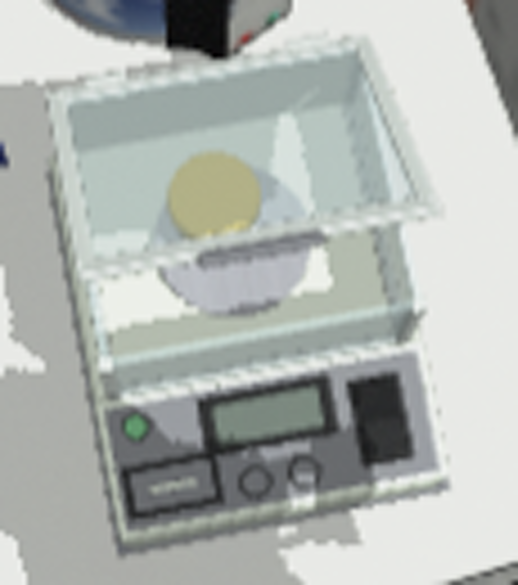

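```bash
python3 - <<'E'
import cv2,numpy as np
r=[]
for n,(x,y) in(("side",(285,245)),("top",(315,238))):
    row=[]
    for f in(f"pics/{n}0.png",f"pics/{n}2f.png"):
        a=cv2.imread(f)[y-16:y+16,x-18:x+18].astype(float); a=np.clip(a*(3 if 1 else 1),0,255).astype(np.uint8)
        row.append(cv2.resize(a,None,fx=9,fy=9,interpolation=2))
    r.append(np.hstack(row))
cv2.imwrite("pics/rk.png",np.vstack(r))
E
```

```text
(no output)
```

View pics/rk.png

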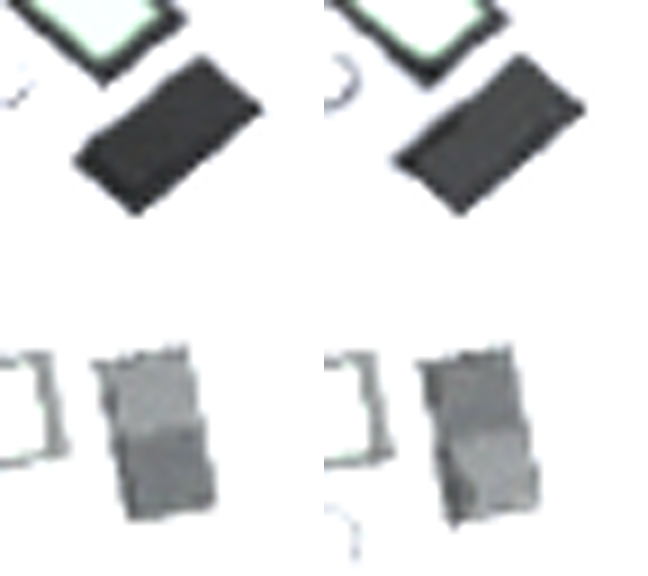

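The rocker's light and dark halves have swapped and I felt a hard stop, so the switch is on. Next is the lid.

Emit:
servo_tool --deltas '[0.16, -0.7, 0, 0, 0, 0.6, 0, 0.05, -0.75, 0, 0, 0, 0.6, 0, 0.9, 0, 0.25, 0, 0, 0, 0, 0.9, 0, 0.25, 0, 0, 0, 0, 0.9, 0, 0.25, 0, 0, 0, 0, 0.9, 0, 0.25, 0, 0, 0, 0, 0.9, 0, 0.25, 0, 0, 0, 0, 0, 0, 0, 0, 0, 0, 0]'

```text
clock: 5.8
position: [591.4, 219.6, 288.6]
tool_rot: [-0.705, 0.708, -0.035, 0.035]
contact_force: [-1.2, -0.4, -0.9]
opening: 0.5
```

```bash
python3 plan.py 41 0 215 0
```

```text
t 5.8 pos [591.4 219.6 288.6] inB [ 21.3  -0.7 288.6] F [-1.15 -0.42 -0.88] open 0.5
target [611.  218.4 215. ] tool delta mm now [19.6 73.6  1. ] in target axes [19.7 73.6  0.7] rotvec units [ 0.021 -0.012  0.001]
world-up in tool [ 0.    -1.    -0.004] maxqv 0.08 q [-0.45  0.53  0.1   1.38 -0.05  1.24  1.12]
```

Emit:
servo_tool --deltas '[0.4, 0.4, 0.02, 0, 0, 0, 0, 0, 0.6, 0, 0, 0, 0, 0, 0, 0.45, 0, 0, 0, 0, 0, 0, 0, 0, 0, 0, 0, 0]'

```text
clock: 6.3
position: [606.7, 219.0, 216.8]
tool_rot: [-0.705, 0.707, -0.036, 0.033]
contact_force: [-1.3, 0.3, 0.6]
opening: 0.4
```

Emit:
servo_tool --deltas '[0, 0.12, 0, 0, 0, 0, 0, 0, 0.12, 0, 0, 0, 0, 0, 0, 0, 0, 0, 0, 0, 0]'

```text
clock: 6.68
position: [608.5, 220.1, 207.3]
tool_rot: [-0.706, 0.707, -0.034, 0.035]
contact_force: [-0.2, 0.0, -0.1]
opening: 0.6
```

```bash
python3 plan.py 41 0 148 0
```

```text
t 6.675 pos [608.5 220.1 207.3] inB [ 38.4   1.5 207.3] F [-0.2   0.05 -0.13] open 0.6
target [611.  218.4 148. ] tool delta mm now [ 2.5 59.3 -1.5] in target axes [ 2.6 59.3 -1.5] rotvec units [0.004 0.005 0.009]
world-up in tool [ 0.002 -1.    -0.001] maxqv 0.01 q [-0.44  0.62  0.09  1.45 -0.06  1.07  1.14]
```

Emit:
servo_tool --deltas '[0, 0.1, 0, 0, 0, 0, 0, 0, 0.1, 0, 0, 0, 0, 0, 0, 0.1, 0, 0, 0, 0, 0, 0, 0, 0, 0, 0, 0, 0]'

```text
clock: 7.18
position: [608.0, 220.0, 191.3]
tool_rot: [-0.706, 0.707, -0.034, 0.034]
contact_force: [0.4, 0.1, 0.1]
opening: 0.6
```

Emit:
servo_tool --deltas '[0, 0.1, 0, 0, 0, 0, 0, 0, 0.1, 0, 0, 0, 0, 0, 0, 0.1, 0, 0, 0, 0, 0, 0, 0, 0, 0, 0, 0, 0]'

```text
clock: 7.68
position: [608.1, 219.9, 176.2]
tool_rot: [-0.706, 0.707, -0.034, 0.034]
contact_force: [0.6, -0.0, 0.2]
opening: 0.5
```

```bash
python3 look.py 3
```

```text
(no output)
```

View pics/side3.png

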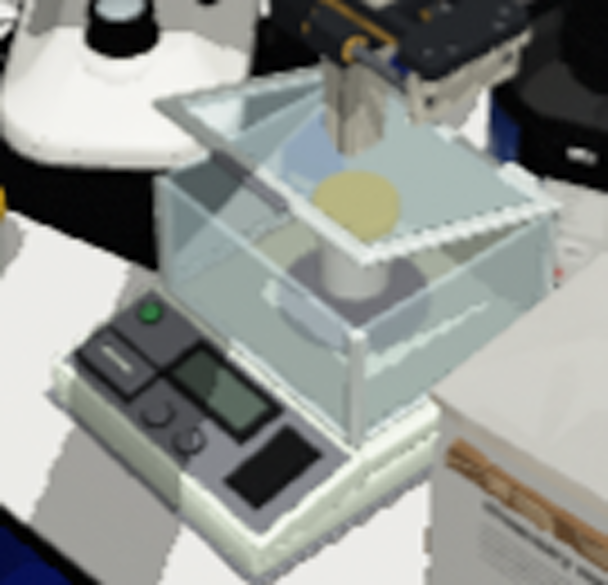

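View pics/top3.png

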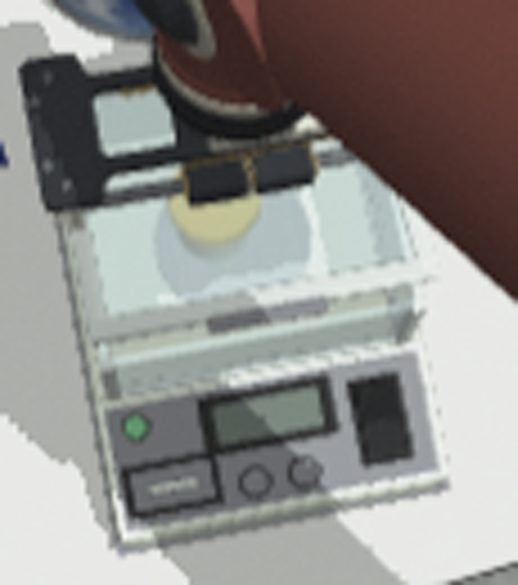

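The lid is going down under the fingers, so I'll keep pressing.

Emit:
servo_tool --deltas '[0, 0.1, 0, 0, 0, 0, 0, 0, 0.1, 0, 0, 0, 0, 0, 0, 0.1, 0, 0, 0, 0, 0, 0, 0.1, 0, 0, 0, 0, 0, 0, 0.06, 0, 0, 0, 0, 0, 0, 0, 0, 0, 0, 0, 0]'

```text
clock: 8.52
position: [608.5, 219.9, 153.6]
tool_rot: [-0.706, 0.707, -0.034, 0.035]
contact_force: [-0.1, -0.3, 0.6]
opening: 0.4
```

Emit:
servo_tool --deltas '[0, 0.06, 0, 0, 0, 0, 0, 0, 0, 0, 0, 0, 0, 0]'

```text
clock: 8.78
position: [608.6, 219.9, 150.9]
tool_rot: [-0.706, 0.707, -0.034, 0.035]
contact_force: [0.6, -0.3, 0.3]
opening: 0.5
```

Emit:
servo_tool --deltas '[0, 0.04, 0, 0, 0, 0, 0, 0, 0, 0, 0, 0, 0, 0]'

```text
clock: 9.02
position: [608.6, 219.9, 149.0]
tool_rot: [-0.706, 0.707, -0.034, 0.035]
contact_force: [-0.8, 0.1, -0.1]
opening: 0.3
```

Emit:
servo_tool --deltas '[0, 0.04, 0, 0, 0, 0, 0, 0, 0, 0, 0, 0, 0, 0]'

```text
clock: 9.28
position: [608.6, 219.9, 148.4]
tool_rot: [-0.706, 0.707, -0.034, 0.035]
contact_force: [-1.9, -0.6, 6.3]
opening: 0.5
```

Emit:
servo_tool --deltas '[0, 0.02, 0, 0, 0, 0, 0, 0, 0, 0, 0, 0, 0, 0]'

```text
clock: 9.52
position: [608.6, 219.9, 148.3]
tool_rot: [-0.706, 0.706, -0.034, 0.035]
contact_force: [-3.3, -1.6, 9.8]
opening: 0.5
```

Emit:
servo_tool --deltas '[0, 0.04, 0, 0, 0, 0, 0, 0, 0, 0, 0, 0, 0, 0]'

```text
clock: 9.78
position: [608.6, 219.9, 148.2]
tool_rot: [-0.706, 0.706, -0.034, 0.035]
contact_force: [-6.2, -2.1, 16.9]
opening: 0.3
```

Emit:
servo_tool --deltas '[0, -0.4, 0, 0, 0, 0, 0, 0, -0.8, 0, 0, 0, 0, 0, 0, -0.4, 0, 0, 0, 0, 0, -0.9, 0, 0.2, 0, 0, 0, 0, -0.9, 0, 0.4, 0, 0, 0, 0, -0.9, 0, 0.4, 0, 0, 0, 0, -0.9, 0, 0.2, 0, 0, 0, 0, -0.9, 0, 0, 0, 0, 0, 0]'

```text
clock: 10.78
position: [388.4, 302.9, 223.6]
tool_rot: [-0.706, 0.706, -0.033, 0.034]
contact_force: [0.0, -0.3, -0.2]
opening: 0.3
```

```bash
python3 look.py 4; python3 plan.py -89.5 60.5 75 0.21
```

```text
t 10.875 pos [384.7 303.  223.6] inB [-192.5   62.1  223.6] F [0.11 0.88 0.46] open 0.6
target [487.1 291.3  75. ] tool delta mm now [103.5 148.2  -2.1] in target axes [ 69.8 166.8  -1.6] rotvec units [ 0.004  0.047 -1.224]
world-up in tool [-0.004 -1.    -0.002] maxqv 0.09 q [-0.76  0.36  0.07  1.87 -0.04  0.92  0.81]
```

View pics/side4.png

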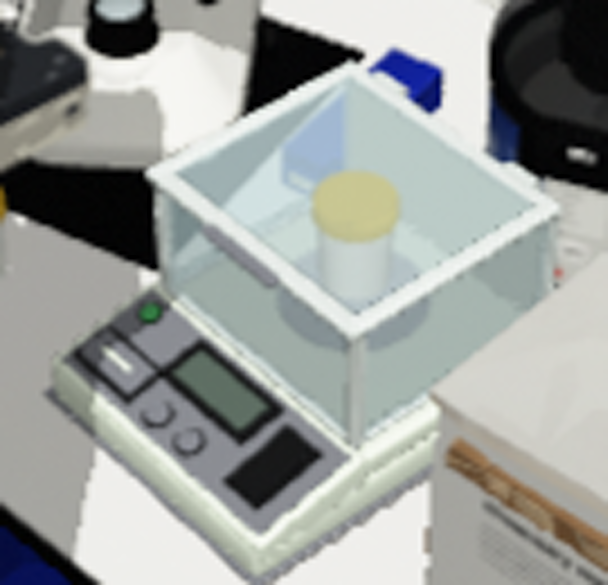

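View pics/top4.png

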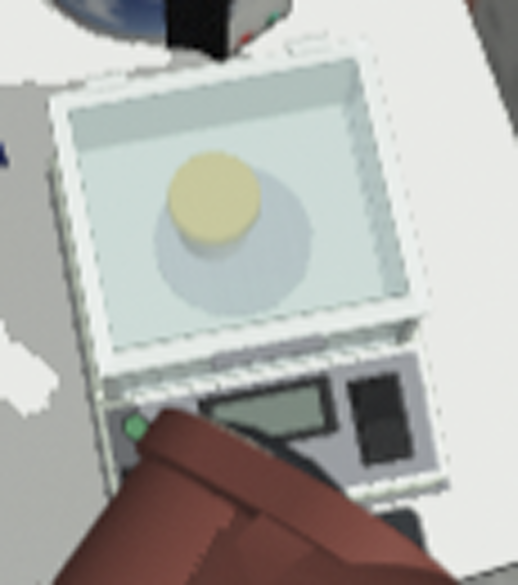

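Emit:
servo_tool --deltas '[0, 0, 0, 0, 0.02, -0.61, 0, 0, 0, 0, 0, 0.02, -0.61, 0, 0.35, 0.75, -0.01, 0, 0, 0, 0, 0.35, 0.8, -0.01, 0, 0, 0, 0, 0.35, 0.8, -0.01, 0, 0, 0, 0, 0.35, 0.8, -0.01, 0, 0, 0, 0, 0, 0, 0, 0, 0, 0, 0, 0, 0, 0, 0, 0, 0, 0]'

```text
clock: 11.88
position: [491.4, 289.2, 85.3]
tool_rot: [-0.698, 0.706, 0.039, 0.112]
contact_force: [-0.2, 0.0, 0.4]
opening: 0.1
```

```bash
python3 plan.py -89.5 60.5 54 0.21
```

```text
t 11.875 pos [491.4 289.2  85.3] inB [-85.   58.8  85.3] F [-0.17  0.03  0.43] open 0.1
target [487.1 291.3  54. ] tool delta mm now [-11.1  29.6   1.6] in target axes [-11.   29.7   1.7] rotvec units [ 0.006 -0.035  0.024]
world-up in tool [ 0.213 -0.977  0.   ] maxqv 0.03 q [-0.75  0.61  0.14  1.96  0.15  0.42  0.7 ]
```

Emit:
servo_tool --deltas '[-0.22, 0.3, 0.03, 0, -0.03, 0, 0, 0, 0.25, 0, 0, 0, 0, 0, 0, 0, 0, 0, 0, 0, 0, 0, 0, 0, 0, 0, 0, 0]'

```text
clock: 12.38
position: [487.1, 291.2, 56.3]
tool_rot: [-0.698, 0.706, 0.041, 0.111]
contact_force: [-0.3, 0.5, 0.0]
opening: 0.5
```

```bash
python3 plan.py -89.5 60.5 51 0.21
```

```text
t 12.375 pos [487.1 291.2  56.3] inB [-89.5  60.4  56.3] F [-0.25  0.48  0.  ] open 0.5
target [487.1 291.3  51. ] tool delta mm now [-1.2  5.2  0.1] in target axes [-1.1  5.2  0.1] rotvec units [ 0.004 -0.005  0.028]
world-up in tool [ 0.213 -0.977 -0.   ] maxqv 0.0 q [-0.76  0.66  0.15  1.99  0.16  0.35  0.68]
```

Emit:
servo_tool --deltas '[-0.02, 0.08, 0, 0, 0, 0, 0, 0, 0, 0, 0, 0, 0, 0]'

```text
clock: 12.62
position: [487.0, 291.3, 51.7]
tool_rot: [-0.698, 0.706, 0.041, 0.11]
contact_force: [0.3, -0.0, 1.2]
opening: 0.6
```

Emit:
servo_tool --deltas '[0, 0.05, 0, 0, 0, 0, 0, 0, 0, 0, 0, 0, 0, 0]'

```text
clock: 12.88
position: [487.5, 291.2, 49.3]
tool_rot: [-0.698, 0.706, 0.041, 0.11]
contact_force: [-0.2, -0.2, 3.3]
opening: 0.1
```

Emit:
servo_tool --deltas '[0, 0.04, 0, 0, 0, 0, 0, 0, 0, 0, 0, 0, 0, 0]'

```text
clock: 13.12
position: [487.7, 291.2, 48.3]
tool_rot: [-0.698, 0.706, 0.041, 0.11]
contact_force: [-2.5, -1.4, 11.2]
opening: 0.6
```

Emit:
servo_tool --deltas '[0, 0.03, 0, 0, 0, 0, 0, 0, 0, 0, 0, 0, 0, 0]'

```text
clock: 13.38
position: [487.8, 291.2, 48.0]
tool_rot: [-0.698, 0.706, 0.041, 0.111]
contact_force: [-5.8, -1.2, 20.7]
opening: 0.6
```

Emit:
servo_tool --deltas '[0, -0.3, 0, 0, 0, 0, 0, 0, -0.8, 0, 0, 0, 0, 0, 0, -1, 0, 0, 0, 0, 0, -0.8, -0.8, 0, 0, 0, 0, 0, -0.8, -0.5, 0.5, 0, 0, 0, 0, -0.8, 0, 0.8, 0, 0, 0, 0, 0, 0, 0.8, 0, 0, 0, 0, 0, 0, 0, 0, 0, 0, 0]'

```text
clock: 14.38
position: [343.9, 413.8, 185.4]
tool_rot: [-0.699, 0.706, 0.042, 0.108]
contact_force: [-1.0, -1.0, -0.3]
opening: 0.5
```

```bash
python3 look.py 5; python3 plan.py -89.5 60.5 51 0.21
```

```text
t 14.475 pos [345.1 409.4 185.3] inB [-242.3  164.2  185.3] F [ 0.1  -0.04  0.46] open 0.6
target [487.1 291.3  51. ] tool delta mm now [ 121.   164.  -102.9] in target axes [ 121.5  163.2 -103.7] rotvec units [ 0.026 -0.003  0.017]
world-up in tool [ 0.211 -0.977 -0.004] maxqv 0.02 q [-1.15  0.44  0.18  1.9   0.18  0.72  0.35]
```

View pics/side5f.png

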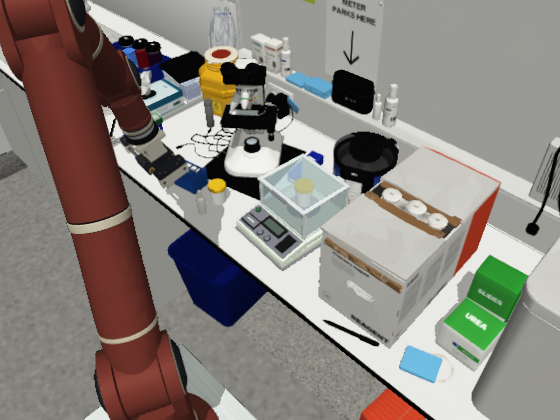

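View pics/top5.png

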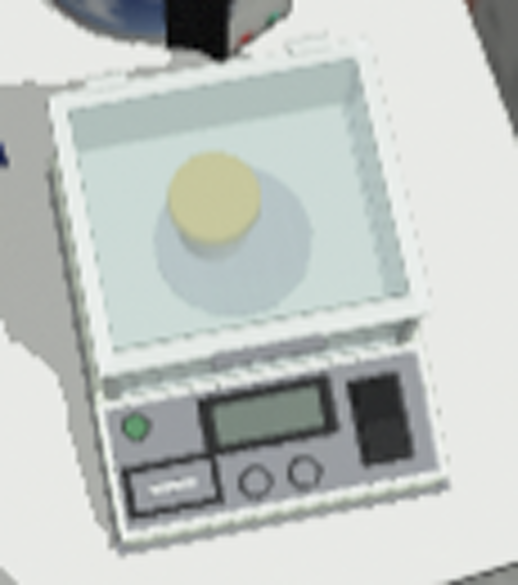

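View pics/top5f.png

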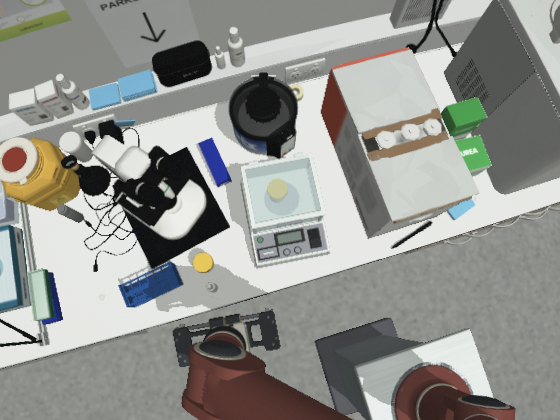

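The lid is shut level, the rocker is on and the tare key is up. The pot, spare pot, rack, bottle and pen are where they were, and the arm is clear. I'm handing in now.

```bash
python3 -c "
from rig import *
print(hand_in())"
```

```text
the job is handed in; nothing more can be done
None
```

The balance is ready and the job is handed in at about 14.5 s on the robot's clock. All presses were made with closed fingertips, in the order asked:

1. **Power switch:** I pressed the near half down until it hit a hard stop at 25 N. In the pictures afterwards the rocker's light and dark halves had swapped, so it is on.
2. **Shield lid:** I pressed it down from about 0.62 rad to a stop, with the fingertips at 148.2 mm (148 expected) and a final force of about 17 N. The pictures show it level and shut.
3. **Tare key:** I pressed it to its stop, with about 21 N at the end against the 4 N it needs, then let it come up.

In the last pictures the lid was still shut, the rocker on and the tare key looked up. The pot, spare pot, rack, dropper bottle and pen were in place. The small round keys had not been touched, and the arm was clear of everything.

- **Lid force:** the sensor showed almost nothing while the lid moved, though 2 to 5 N was expected, so I followed its motion by picture and by the stop.
- **Tare depth:** the stop came about 1 mm higher than worked out, within my measuring error of about 2 mm.

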